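Top up the chestnuts and hold the bin cover at its balance

ROBOT

A 7-joint arm with a two-finger parallel gripper is mounted at the origin on the work surface. World frame = base frame: x ahead of the robot, y to its left, z up, the work surface at z = 0. Lengths are in m, angles in rad, forces in N, time in s.
With the tool pointing down it reaches from about 0.425 to 0.925 m from the base axis. Payload 6.8 kg.
Tool frame: the origin (TCP) lies on the centre line of the jaws, within the pads' length; the fingertips stand 14 mm ahead of it and the grasp point (between the pads) lies 5 mm behind it (r.tips_ahead is the distance from the TCP to the fingertips, in m); z points along the fingers, y is the line along which they close (so a half turn about z gives the same grasp; the last joint's range is limited). The gripper opens to 85 mm and grips with 20 to 120 N. Pads are 22 mm wide; open, the fingers measure 114 mm over their backs; the gripper's body (76 mm by 85 mm) begins 54 mm behind the grasp point. The pads swing forward as they close: fully open they stand 13 mm farther back than shut.
Start: joints at [-1.303, 0.477, 0.022, 1.555, -0.011, 1.109, -0.083], TCP at [0.248, 0.628, 0.245] pointing down, gripper open.
Joint ranges: [-2.96, 2.96], [-0.34, 2.1], [-1.41, 1.46], [0.24, 2.44], [-1.37, 4.51], [0.17, 1.92], [-2.96, 2.96]. Speed limits (rad/s): [2.39, 2.39, 3.14, 3.14, 3.14, 3.14, 3.14].

INTERFACE

Orientations are given as a rotation vector (axis times angle).
In Python, from bench import r, eyes gives the robot as it stands.
- The arm moves only by the tool step_arm, never from a script. Its argument "rows" is a list of rows, each a list of 6 numbers: the shift along the world's x, y, z in units of 60 cm (1.0 is 60 cm), then the turn, a rotation vector about the world's x, y, z in units of pi rad (1.0 is pi rad). In form: [[x, y, z, rx, ry, rz], ...]. A call has 1 to 5 rows; each row is the pose to reach, as a shift and turn from the pose commanded when the call began, turning the shorter way round; what a row does not reach only later rows make up. A row lasts 1/12 s, in which the tool goes at most 41.7 mm and 7.16 degrees, less where a joint would pass 70% of its speed; a pose out of reach is approached as far as the arm can. A call with a number of a shift or a turn outside -1 to 1 is refused whole. A call with a gripper value outside its range is refused whole. "jaw" is the closure, from 0 (fully open) to 1 (shut), set as the call begins (left out, the last holds). The fingers move at their own pace and stop on an object; "squeeze" is the grip in N (left out, the last holds). Time passes only in rows, so rows that repeat a pose let the fingers close. It gives the time, the measured TCP pose, the force, the opening and the grip force at its end, in the units of the state.
- r.get_obs(): the state, without advancing time (a new reading comes with each control period).
- eyes.grab_frame(name): name is "scene" or "top" or "wrist"; returns the picture (384x512x3 uint8, red, green, blue); there is no depth.
- eyes.camera_info(name): a dict with "mtx" (3x3 intrinsics, pixels), "extrinsics" (4x4, takes a point from camera to world coordinates); the wrist camera has in their place "tool_from_camera" (4x4, takes a point from camera to tool coordinates, whose origin is the TCP and whose axes are the flange's). Camera axes: x right, y down, z forward; pixel columns grow to the right and rows downward; lengths in m; the calibration is good to about 2 mm. A picture is of the moment at which its call begins: read the wrist's pose just before it. camera_info takes no time and is no camera call.
- r.hand_in(): hands the job in; it is judged then, once.
The state is a dict: "clock": time; "joints": joint angles; "qvel": joint speeds; "tau": joint torques, N m; "tcp_pos": TCP position; "orientation": TCP orientation; "contact_force": force on the tool from outside, world axes, zero at the start; "moment": the same for the moment, N m; "grip_width": finger opening in m; "gripper_force": force on a finger pad.
Only numpy, scipy, OpenCV 4.12 (cv2) and the standard library are available. Lean on these libraries where they do the work, as an engineer would, in place of code of your own. Each camera call takes 0.05 s, during which the arm holds its last target. There are 200 camera calls.

TASK

Top up the chestnut stall's serving bin: pour all five chestnuts from the small aluminium cup into the bin's open well, and stand the empty cup back upright on the table. Then take the bar of the swing-over cover and swing the cover up, without letting it drop, to its balance point, standing straight up between the two wells, and finish while still holding it there by the bar, so that both wells stay open for serving; leave the other things on the table where they are.

Things in the scene. Friction and masses are not known exactly. Their poses are not given: they have to be found in the camera images.
- bin: Fixed two-well serving bin of bare stainless sheet, 180 x 290 mm, 90 mm high, walls 4 mm, floor 5 mm. Origin: centre of its underside, on the table. Its x axis runs along the partition (and the cover's hinge), its y axis across from the covered well to the open well. The open well lies on its +y side and measures 172 x 141 mm inside
- well (a point): Centre of the inner floor of the open well, 5 mm above the table; the rim is 85 mm above this point
- cover (a joint): Angle of the bin's flat cover in rad: 0 = lying over the well on the bin's -y side (as at the start), 1.571 = standing straight up on the partition, which is its balance point, 3.14 = lying over the other well. Almost no friction: it falls to either side if not held. Cover plate 176 mm along the hinge, reaching 135 mm from it, 5 mm thick, 0.25 to 0.5 kg with its bar
- cover_hinge (a point): Middle of the cover's hinge axis, above the middle of the bin's partition, 96 mm above the table; the axis runs along the bin's x axis
- cover_bar (a point): Middle of the black round grip bar of the cover, 14 mm thick and 140 mm long, parallel to the hinge and 195 mm from it, carried on two flat arms 65 mm either side of its middle; there is 53 mm of free gap between bar and plate edge. The point moves with the cover; lying, the bar is 96 mm above the table and stands out 43 mm clear of the bin's wall
- cup_center (a point): Small plain aluminium cup, round, without handle, standing upright and holding five chestnuts: 62 mm high, 64 mm across at the rim and 54 mm at the foot, wall 2.5 mm, about 60 g. The point is on its axis, 31 mm above its underside; its z axis points to its mouth
- cup: The same cup; origin at the centre of its underside
- nut0_center (a point): A chestnut, about 21 mm across and 23 mm tall, 11 g, in the cup at the start; the point is inside it at its middle
- nut1_center (a point): A chestnut, about 21 mm across and 23 mm tall, 11 g, in the cup at the start; the point is inside it at its middle
- nut2_center (a point): A chestnut, about 21 mm across and 23 mm tall, 11 g, in the cup at the start; the point is inside it at its middle
- nut3_center (a point): A chestnut, about 21 mm across and 23 mm tall, 11 g, in the cup at the start; the point is inside it at its middle
- nut4_center (a point): A chestnut, about 21 mm across and 23 mm tall, 11 g, in the cup at the start; the point is inside it at its middle
- sauce_center (a point): Bystander: white squeeze bottle, 56 mm across, 170 mm high; the point is half-way up its axis
- jar_center (a point): Bystander: amber glass jar, 70 mm across, 90 mm high; the point is half-way up its axis
- tumbler_center (a point): Bystander: empty paper tumbler, 74 mm across, 100 mm high; the point is half-way up its axis
- shaker_center (a point): Bystander: steel shaker, 44 mm across, 78 mm high; the point is half-way up its axis
- spatula_center (a point): Bystander: steel spatula with a wooden handle, lying flat, about 300 mm long; the point is near its middle
Mind the look-alikes: they are no part of the job. What is shaped like the cup but green or purple is not meant.

How it is judged:
By the outcome, as a careful person would: the job done as asked, in the order asked, and still so for the second after the job is handed in, while the arm keeps its last pose, push and grip.
It also fails if it takes over 72 s, if anything falls off the work surface, if the arm or the gripper's body presses on something with over 40 N, if the wrist force passes 120 N, or if a joint passes its speed limit or range.

## Working session

There is one attempt and no reset: what is moved stays moved. The work goes in short steps, Python scripts to look and compute and a tool call to move; the robot and the scene stay as the last step left them, time stands still between calls to the robot, and variables do not carry over. Pictures are saved under pics/ and viewed, at most 10 in all, crops included, and the job is handed in when it is done.

Besides the shell and the picture viewer there is one more tool, called after "Request:" as a command line: name --pt "numbers of a row" for each row, then --argument value for the rest. step_arm: Moves the arm, as the interface text tells. Shifts and turns lie within -1 to 1; 1 stands for 60 cm of shift or pi rad of turn. Its arguments: {"type":"object","properties":{"rows":{"type":"array"},"jaw":{"type":"number"},"squeeze":{"type":"number"}},"required":["rows"]}

```bash
ls; mkdir -p pics; python3 - <<'E'
from bench import r, eyes
import cv2,numpy as np
o=r.get_obs(); print({k:np.round(v,3) for k,v in o.items()}, r.tips_ahead)
a=eyes.grab_frame("scene");b=eyes.grab_frame("top")
cv2.imwrite("pics/scene.png",a[...,::-1]);cv2.imwrite("pics/top.png",b[...,::-1])
cv2.imwrite("pics/both.png",cv2.resize(np.vstack([a,b])[...,::-1],None,fx=.78,fy=.78))
for n in("scene","top","wrist"):
  print(n,{k:np.round(v,3).tolist() for k,v in eyes.camera_info(n).items()})
E
```

```text
pics
{'clock': np.float64(0.0), 'joints': array([-1.303,  0.478,  0.022,  1.556, -0.012,  1.109, -0.083]), 'qvel': array([ 0.002,  0.001,  0.   ,  0.001,  0.003, -0.002, -0.001]), 'tau': array([ 0.0000e+00, -5.9645e+01,  1.6080e+00, -2.8120e+01,  1.3000e-02,
        9.0000e-03,  0.0000e+00]), 'tcp_pos': array([0.248, 0.627, 0.244]), 'orientation': array([-5.870e-01, -3.086e+00,  3.000e-03]), 'contact_force': array([ 0.806,  0.002, -0.727]), 'moment': array([ 0.001, -0.002,  0.047]), 'gripper_force': np.float64(0.0), 'grip_width': np.float64(0.086)} 0.014
scene {'mtx': [[415.904, 0.0, 256.438], [0.0, 415.904, 195.221], [0.0, 0.0, 1.0]], 'extrinsics': [[0.305, 0.684, -0.662, 1.366], [0.952, -0.227, 0.204, -0.22], [-0.011, -0.693, -0.721, 0.975], [0.0, 0.0, 0.0, 1.0]]}
top {'mtx': [[495.388, 0.0, 260.84], [0.0, 495.388, 193.953], [0.0, 0.0, 1.0]], 'extrinsics': [[-0.001, -0.993, 0.12, 0.384], [-1.0, 0.0, -0.007, 0.02], [0.007, -0.12, -0.993, 1.441], [0.0, 0.0, 0.0, 1.0]]}
wrist {'mtx': [[271.786, 0.0, 253.307], [0.0, 271.786, 195.509], [0.0, 0.0, 1.0]], 'tool_from_camera': [[0.001, -0.966, -0.259, 0.065], [1.0, 0.001, -0.0, -0.0], [0.001, -0.259, 0.966, -0.128], [0.0, 0.0, 0.0, 1.0]]}
```

View pics/top.png

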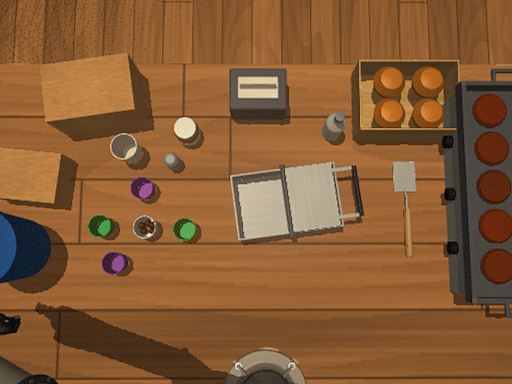

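View pics/scene.png

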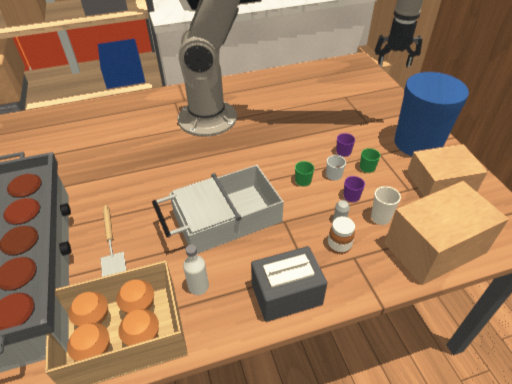

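The aluminium cup with nuts is at top (146,228) / scene (336,167). The look-alikes are green at top (101,226) and (186,230), purple at (143,188) and (115,263), and the paper tumbler at (125,149). In the top view the bin spans (232-345, 163-243), with the bar at about (357,190).

```bash
cat > h.py <<'E'
from bench import r, eyes
import cv2,numpy as np
from scipy.spatial.transform import Rotation as R
def ray(n,uv,z):
    c=eyes.camera_info(n);E=np.array(c["extrinsics"]);K=np.array(c["mtx"])
    d=E[:3,:3]@np.linalg.solve(K,[uv[0],uv[1],1]);o=E[:3,3]
    return o+d*(z-o[2])/d[2]
def proj(n,p):
    c=eyes.camera_info(n);E=np.array(c["extrinsics"]);K=np.array(c["mtx"])
    q=K@(E[:3,:3].T@(np.array(p)-E[:3,3]));return q[:2]/q[2]
E
python3 - <<'E'
from h import *
t=cv2.imread("pics/top.png");s=cv2.imread("pics/scene.png")
# bar: dark pixels
m=(t.max(2)<45).astype(np.uint8);roi=np.zeros_like(m);roi[155:225,345:372]=1;m*=roi
ys,xs=np.nonzero(m);rc=cv2.minAreaRect(np.c_[xs,ys].astype(np.float32));print("bar top",rc,len(xs))
bp=cv2.boxPoints(rc);print(np.round([ray("top",p,.096) for p in bp],3).tolist())
# cup outer pixel: not wood (low saturation) near 146,228
def cupmask(img,c,h):
    hsv=cv2.cvtColor(img,cv2.COLOR_BGR2HSV);print(hsv[c[1],c[0]-h:c[0]+h].tolist())
cupmask(t,(146,228),16)
ct=cv2.resize(t[205:250,120:172],None,fx=7,fy=7,interpolation=cv2.INTER_NEAREST)
cs=cv2.resize(s[145:190,310:362],None,fx=7,fy=7,interpolation=cv2.INTER_NEAREST)
b=cv2.resize(t[150:250,222:372],None,fx=4.85,fy=2.7*1.0*4.85/4.85)
b=cv2.resize(t[155:250,222:372],(428,271))
b2=cv2.resize(s[160:255,145:295],(300,190))
o=np.zeros((600,800,3),np.uint8);o[:315,:364]=ct;o[:315,400:764]=cs;o[320:591,:428]=b;o[320:510,440:740]=b2
cv2.imwrite("pics/crop.png",o)
E
```

```text
bar top ((356.8960876464844, 190.35548400878906), (49.6486701965332, 4.076350212097168), 80.83765411376953) 96
[[0.624, -0.238, 0.096], [0.626, -0.249, 0.096], [0.49, -0.267, 0.096], [0.488, -0.256, 0.096]]
[[14, 174, 160], [14, 178, 158], [14, 147, 168], [18, 58, 155], [26, 38, 107], [16, 71, 86], [19, 62, 91], [14, 64, 92], [17, 57, 90], [15, 85, 78], [11, 126, 69], [10, 173, 62], [12, 201, 52], [18, 230, 51], [12, 186, 52], [12, 185, 58], [11, 113, 70], [23, 50, 103], [21, 41, 167], [14, 59, 130], [12, 201, 71], [9, 181, 69], [11, 200, 60], [15, 255, 43], [19, 64, 136], [18, 58, 127], [17, 55, 92], [18, 50, 92], [14, 130, 90], [12, 173, 93], [14, 165, 93], [13, 162, 88]]
```

View pics/crop.png

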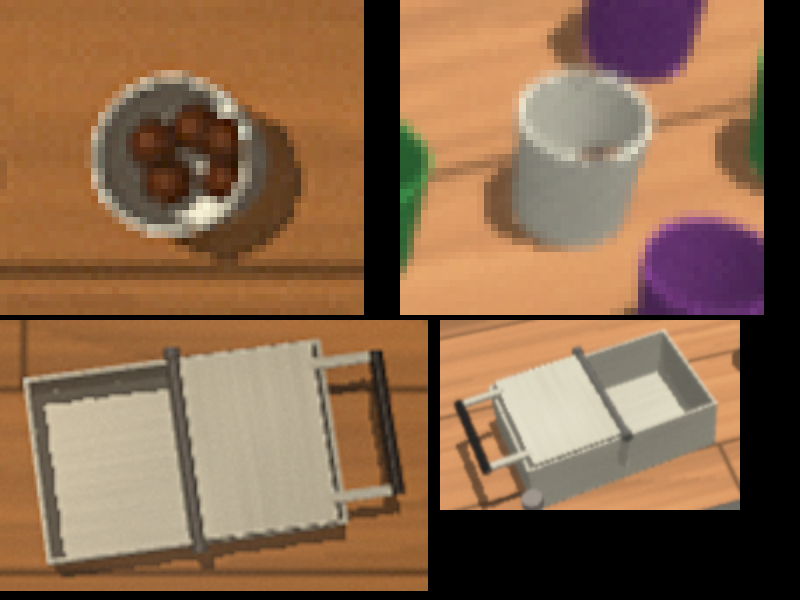

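```bash
python3 - <<'E'
from h import *
print("cup top",ray("top",(144.4,227.1),.062),"scene",ray("scene",(336.4,161.6),.062))
k=2.853;f=lambda x,y:(222+(x+.5)/k,155+(y-320+.5)/k)
P={}
for n,p,z in[("openL far",(25,379),.09),("openL near",(50,562),.09),("hinge far",(172,350),.1),("hinge near",(201,550),.1),("bar far",(377,353),.1),("bar near",(398,491),.1)]:
    P[n]=ray("top",f(*p),z);print(n,P[n].round(3))
d=P["hinge far"]-P["hinge near"];print("hinge dir deg",np.degrees(np.arctan2(d[1],d[0])),np.linalg.norm(d))
s=lambda x,y:(145+x/2-220,160+(y-320)/2)
for n,p,z in[("bar a",(460,403),.1),("bar b",(487,470),.1),("hinge a",(577,351),.1),("hinge b",(628,437),.1),("open corner a",(665,332),.09),("open corner b",(717,405),.09)]:
    print("scene",n,ray("scene",s(*p),z).round(3))
d=P["bar far"]-P["bar near"];print("bar dir",np.degrees(np.arctan2(d[1],d[0])),np.linalg.norm(d))
m=cv2.imread("pics/top.png")
for n,uv,z in[("sauce",(335,124),.1),("tumbler",(125,147),.1),("jar",(185,128),.09),("shak",(171,160),.078),("green1",(101,226),.06),("green2",(186,229),.06),("purp1",(143,187),.06),("purp2",(115,262),.06)]: print(n,ray("top",uv,z).round(3))
o=r.get_obs();print(R.from_rotvec(o["orientation"]).as_matrix().round(3))
E
```

```text
cup top [0.45818754 0.3338393  0.062     ] scene [0.46279996 0.33498492 0.062     ]
openL far [0.598 0.093 0.09 ]
openL near [0.422 0.068 0.09 ]
hinge far [ 0.624 -0.049  0.1  ]
hinge near [ 0.432 -0.075  0.1  ]
bar far [ 0.622 -0.246  0.1  ]
bar near [ 0.488 -0.263  0.1  ]
hinge dir deg 7.788591282335573 0.19375119733115737
scene bar a [ 0.493 -0.258  0.1  ]
scene bar b [ 0.628 -0.241  0.1  ]
scene hinge a [ 0.44  -0.072  0.1  ]
scene hinge b [ 0.631 -0.046  0.1  ]
scene open corner a [0.431 0.073 0.09 ]
scene open corner b [0.605 0.096 0.09 ]
bar dir 7.21529813561697 0.13427118347504294
sauce [ 0.742 -0.195  0.1  ]
tumbler [0.677 0.384 0.1  ]
jar [0.733 0.222 0.09 ]
shak [0.644 0.261 0.078]
green1 [0.461 0.455 0.06 ]
green2 [0.453 0.219 0.06 ]
purp1 [0.571 0.341 0.06 ]
purp2 [0.362 0.413 0.06 ]
[[-0.93   0.367 -0.001]
 [ 0.367  0.93  -0.002]
 [-0.    -0.002 -1.   ]]
```

Both views agree on the cup at (0.460, 0.334), axis upright. The bin is yawed about 7.7°, with its hinge at (0.532, -0.060) and the bar at (0.558, -0.252), which matches the 195 mm spec. I'll move to a staging pose while tilting the tool and learning how the wrist behaves.

Request:
step_arm --pt "0 -0.05 0.05 0 0 -0.03" --pt "0 -0.1 0.1 0 0 -0.07" --pt "0 -0.15 0.14 0 0 -0.1" --pt "0 -0.2 0.167 0 0 -0.128" --pt "0 -0.2 0.167 0 0 -0.128"

```text
clock: 0.52
tcp_pos: [0.2501, 0.5042, 0.3498]
orientation: [1.204, 2.901, 0.007]
contact_force: [1.3, 0.1, 0.1]
grip_width: 0.0858
gripper_force: 0.0
```

```bash
cat >> h.py <<'E'
import json
def log():
    o=r.get_obs();open("log.jsonl","a").write(json.dumps([list(o["joints"]),list(o["tcp_pos"]),list(o["orientation"])])+"\n")
    M=R.from_rotvec(o["orientation"]).as_matrix()
    print("t",round(float(o["clock"]),2),"q",np.round(o["joints"],3),"p",np.round(o["tcp_pos"],4),"z",M[:,2].round(3),"y",M[:,1].round(3),"F",np.round(o["contact_force"],1),"w",round(float(o["grip_width"]),4),"g",round(float(o["gripper_force"]),1))
E
python3 -c "from h import *;log()"
```

```text
t 0.52 q [-1.318  0.204  0.115  1.703 -0.024  1.231 -0.414] p [0.2501 0.5042 0.3498] z [ 0.002  0.004 -1.   ] y [0.708 0.706 0.004] F [1.3 0.1 0.1] w 0.0858 g 0.0
```

Request:
step_arm --pt "0.06 -0.05 0 0.024 0.024 0" --pt "0.12 -0.1 0 0.05 0.05 0" --pt "0.18 -0.15 0 0.075 0.075 0" --pt "0.24 -0.2 0 0.1 0.1 0" --pt "0.3 -0.25 0 0.118 0.118 0"

```text
clock: 0.93
tcp_pos: [0.4043, 0.3769, 0.3461]
orientation: [-1.002, -2.443, -0.282]
contact_force: [0.8, -0.0, 0.0]
grip_width: 0.0853
gripper_force: 0.0
```

```bash
python3 -c "from h import *;log()"
```

```text
t 0.93 q [-0.787  0.27   0.254  1.736 -0.599  1.334  0.457] p [0.4043 0.3769 0.3461] z [-0.355  0.36  -0.863] y [0.703 0.711 0.008] F [ 0.8 -0.   0. ] w 0.0853 g 0.0
```

Request:
step_arm --pt "0.05 -0.05 -0.03 0.024 0.024 0" --pt "0.1 -0.1 -0.06 0.05 0.05 0" --pt "0.15 -0.15 -0.1 0.075 0.075 0" --pt "0.2 -0.2 -0.15 0.098 0.098 0" --pt "0.217 -0.2 -0.167 0.098 0.098 0"

```text
clock: 1.35
tcp_pos: [0.5346, 0.2525, 0.2404]
orientation: [-0.85, -2.042, -0.445]
contact_force: [0.2, -0.1, -0.4]
grip_width: 0.0858
gripper_force: 0.0
```

```bash
cat > fit.py <<'E'
from h import *
from scipy.optimize import least_squares
D=[json.loads(l) for l in open("log.jsonl")]
Rz=lambda a:R.from_euler('z',a).as_matrix();Ry=lambda a:R.from_euler('y',a).as_matrix()
import itertools
def fk(q,s,p):
    h,L1,L2,L3,yb,y7,ex,wx=p
    M=Rz(s[0]*q[0]+yb)@Ry(q[1])@Rz(s[1]*q[2]);x=np.array([0,0,h])+M@[ex,0,L1]
    M=M@Ry(q[3])@Rz(s[2]*q[4]);x=x+M@[-ex,0,L2]
    M=M@Ry(q[5]);x=x+M@[wx,0,L3];M=M@Rz(s[3]*q[6]+y7)
    return x,M
def fit():
    best=None
    for s in itertools.product([-1,1],repeat=4):
      for y7 in(0,np.pi):
        f=lambda p:np.concatenate([np.r_[fk(q,s,p)[0]-x,.2*(fk(q,s,p)[1]-R.from_rotvec(o).as_matrix()).ravel()] for q,x,o in D]+[.02*(np.array(p)[6:])])
        a=least_squares(f,[.35,.45,.45,.25,0,y7,0,0])
        if best is None or a.cost<best[0]: best=(a.cost,s,a.x)
    return best
if __name__=="__main__":
    log();D=[json.loads(l) for l in open("log.jsonl")]
    b=fit();print(b[0],b[1],b[2].round(4))
    for q,x,o in D:
        X,M=fk(q,b[1],b[2]);print((X-x).round(4),(M-R.from_rotvec(o).as_matrix()).ravel().round(2))
    json.dump([list(b[1]),list(b[2])],open("kin.json","w"))
E
python3 fit.py
```

```text
t 1.35 q [-0.36   0.699  0.27   1.558 -0.857  1.674  0.958] p [0.5346 0.2525 0.2404] z [-0.579  0.583 -0.57 ] y [ 0.71   0.705 -0.   ] F [ 0.2 -0.1 -0.4] w 0.0858 g 0.0
0.00043018500946363796 (-1, -1, -1, -1) [ 0.3124  0.5061  0.4684  0.3107 -0.088   1.4995  0.0118  0.0026]
[-0.0124  0.0014  0.002 ] [ 0.01  0.01  0.    0.01 -0.01 -0.   -0.    0.    0.  ]
[ 0.0024  0.0067 -0.0005] [ 0.    0.02  0.03  0.   -0.02  0.03 -0.    0.04  0.  ]
[-0.0014 -0.0029 -0.0015] [-0.02  0.03  0.05 -0.01 -0.04  0.05 -0.    0.06  0.  ]
```

```bash
cat > ik.py <<'E'
from fit import *
D.insert(0,[[-1.303,.4775,.022,1.5555,-.0115,1.109,-.083],[.248,.6275,.2445],[-.587,-3.086,.003]])
lo=np.array([-2.96,-.34,-1.41,.24,-1.37,.17,-2.96]);hi=np.array([2.96,2.1,1.46,2.44,4.51,1.92,2.96])
S,P=json.load(open("kin.json"))
def tool(az,sl,roll=0):
    az,sl,roll=np.radians([az,sl,roll]);z=np.array([np.cos(az)*np.cos(sl),np.sin(az)*np.cos(sl),-np.sin(sl)])
    y=np.array([np.sin(az),-np.cos(az),0]);M=np.c_[np.cross(y,z),y,z]   # y closing, to the right of heading
    return M@Rz(roll)
def ik(x,M,q0):
    f=lambda q:np.r_[(fk(q,S,P)[0]-x)*10,(fk(q,S,P)[1]-M).ravel()*3,.02*(q-q0)]
    a=least_squares(f,np.clip(q0,lo+.03,hi-.03),bounds=(lo+.02,hi-.02));e=fk(a.x,S,P)
    return a.x,np.linalg.norm(e[0]-x),np.degrees(R.from_matrix(e[1].T@M).magnitude())
E
python3 - <<'E'
from ik import *
b=fit();print(b[0],b[2].round(3));json.dump([list(b[1]),list(b[2])],open("kin.json","w"))
import ik;ik.S,ik.P=b[1],b[2]
q0=np.array(D[-1][0])
G=np.array([.46,.334,.038])
for az in(120,135):
  for s in(30,35,45):
    M=tool(az,s);q,e,a=ik.ik(G+.005*M[:,2],M,q0);print("grasp",az,s,q.round(2),round(e,4),round(a,1))
W=np.array([.522,.02,.19])
M=tool(135,35);qg=ik.ik(G+.005*M[:,2],M,q0)[0]
for az in(60,90,120,135):
  for s in(20,35):
    for sg in(1,-1):
      q=qg;
      for ro in range(0,181,30):
        M=tool(az,s,sg*ro);q,e,a=ik.ik(W+.005*M[:,2],M,q)
        if ro in(0,120,150,180): print("pour",az,s,sg*ro,q.round(2),round(e,3),round(a,1))
E
```

```text
0.00044671993424918717 [ 0.286  0.525  0.428  0.336 -0.091  1.493  0.039  0.003]
grasp 120 30 [-0.44  0.9   0.2   1.86 -1.17  1.33  1.16] 0.0 0.0
grasp 120 35 [-0.48  0.86  0.22  1.89 -1.16  1.26  1.13] 0.0 0.0
grasp 120 45 [-0.57  0.78  0.27  1.93 -1.11  1.12  1.05] 0.0 0.0
grasp 135 30 [-0.45  0.96  0.18  1.69 -0.96  1.44  1.13] 0.0 0.0
grasp 135 35 [-0.49  0.91  0.2   1.72 -0.95  1.37  1.11] 0.0 0.0
grasp 135 45 [-0.57  0.83  0.25  1.79 -0.92  1.23  1.07] 0.0 0.0
pour 60 20 0 [ 0.91  0.62 -0.6   2.29 -1.35  0.92  1.1 ] 0.0 0.0
pour 60 20 120 [ 0.91  0.62 -0.6   2.29 -1.35  0.92 -0.99] 0.0 0.0
pour 60 20 150 [ 0.91  0.62 -0.6   2.29 -1.35  0.92 -1.52] 0.0 0.0
pour 60 20 180 [ 0.91  0.62 -0.6   2.29 -1.35  0.92 -2.04] 0.0 0.0
pour 60 20 0 [ 0.91  0.62 -0.6   2.29 -1.35  0.92  1.1 ] 0.0 0.0
pour 60 20 -120 [ 1.3   0.88 -1.13  2.31 -1.04  0.52  2.94] 0.0 0.0
pour 60 20 -150 [ 1.43  1.14 -1.35  2.35 -0.45  0.31  2.94] 0.0 0.0
pour 60 20 -180 [ 1.46  1.31 -1.39  2.36  0.15  0.26  2.94] 0.013 0.3
pour 60 35 0 [ 0.3   0.4   0.04  2.27 -1.35  1.01  0.93] 0.0 0.0
pour 60 35 120 [ 0.3   0.4 
[... 3000 characters left out ...]
2.82] 0.0 0.0
pour 135 20 -150 [ 0.76  1.29 -1.2   1.44  0.09  1.73  2.94] 0.0 0.0
pour 135 20 -180 [ 0.76  1.42 -1.39  1.46  0.19  1.74  2.94] 0.032 19.8
pour 135 35 0 [-0.12  0.81  0.38  1.52 -0.62  1.81  1.25] 0.0 0.0
pour 135 35 120 [-0.27  0.88  0.64  1.52 -0.73  1.9  -0.72] 0.0 0.0
pour 135 35 150 [-0.27  0.88  0.64  1.52 -0.73  1.9  -1.25] 0.0 0.0
pour 135 35 180 [-0.27  0.88  0.64  1.52 -0.73  1.9  -1.77] 0.0 0.0
pour 135 35 0 [-0.12  0.81  0.38  1.52 -0.62  1.81  1.25] 0.0 0.0
pour 135 35 -120 [ 0.42  0.81 -0.46  1.54 -0.26  1.62  2.94] 0.0 0.0
pour 135 35 -150 [ 0.78  1.16 -1.22  1.54  0.21  1.6   2.94] 0.0 0.0
pour 135 35 -180 [ 0.75  1.29 -1.39  1.59  0.37  1.59  2.94] 0.053 18.8
```

Request:
step_arm --pt "-0.012 0.011 -0.06 0 0 0" --pt "-0.024 0.022 -0.12 0 0 0" --pt "-0.036 0.033 -0.18 0 0 0" --pt "-0.048 0.044 -0.23 0 0 0" --pt "-0.048 0.044 -0.23 0 0 0"

```text
clock: 1.77
tcp_pos: [0.499, 0.2861, 0.1013]
orientation: [-0.84, -2.044, -0.436]
contact_force: [-1.6, -0.3, -0.6]
grip_width: 0.0852
gripper_force: 0.0
```

```bash
cat >> h.py <<'E'
def wproj(p):
    o=r.get_obs();M=R.from_rotvec(o["orientation"]).as_matrix();c=eyes.camera_info("wrist");T=np.array(c["tool_from_camera"])
    q=T[:3,:3].T@(M.T@(np.array(p)-o["tcp_pos"])-T[:3,3]);q=np.array(c["mtx"])@q;return q[:2]/q[2]
def wray(uv,z):
    o=r.get_obs();M=R.from_rotvec(o["orientation"]).as_matrix();c=eyes.camera_info("wrist");T=np.array(c["tool_from_camera"])
    d=M@T[:3,:3]@np.linalg.solve(np.array(c["mtx"]),[uv[0],uv[1],1]);x=o["tcp_pos"]+M@T[:3,3]
    return x+d*(z-x[2])/d[2]
def wgrab(n):
    a=eyes.grab_frame("wrist")[...,::-1].copy();cv2.imwrite(f"pics/{n}.png",a);return a
E
python3 - <<'E'
from h import *
log();print("expected rim px",wproj([.46,.334,.062]));wgrab("w1")
E
```

```text
t 1.77 q [-0.392  0.843  0.218  1.667 -0.908  1.47   1.104] p [0.499  0.2861 0.1013] z [-0.587  0.576 -0.569] y [ 0.702  0.712 -0.003] F [-1.6 -0.3 -0.6] w 0.0852 g 0.0
expected rim px [262.63685588 206.09580104]
```

View pics/w1.png

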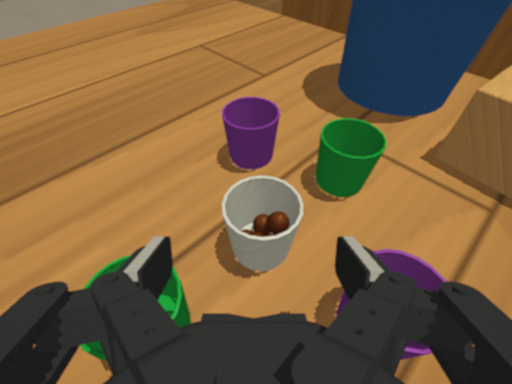

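The rim shows centred at (262,206), exactly as predicted, so the cup position is confirmed. The grasped cup will be bare aluminium, with nuts visible inside.

Request:
step_arm --pt "-0.017 0.021 -0.027 0 0 0" --pt "-0.034 0.042 -0.054 0 0 0" --pt "-0.05 0.062 -0.08 0 0 0" --pt "-0.05 0.062 -0.08 0 0 0" --pt "-0.05 0.062 -0.08 0 0 0"

```text
clock: 2.23
tcp_pos: [0.4747, 0.3227, 0.0608]
orientation: [-0.839, -2.053, -0.446]
contact_force: [1.0, -1.6, 0.1]
grip_width: 0.0851
gripper_force: 0.0
```

Request:
step_arm --pt "-0.01 0.008 -0.014 0 0 0" --pt "-0.02 0.016 -0.028 0 0 0" --pt "-0.029 0.024 -0.041 0 0 0" --pt "-0.029 0.024 -0.041 0 0 0" --pt "-0.029 0.024 -0.041 0 0 0"

```text
clock: 2.65
tcp_pos: [0.4546, 0.3421, 0.0411]
orientation: [-0.828, -2.043, -0.454]
contact_force: [-4.4, 4.4, 28.4]
grip_width: 0.0855
gripper_force: 15.8
```

Request:
step_arm --pt "0.012 -0.012 0.02 0 0 0" --pt "0.02 -0.02 0.033 0 0 0"

```text
clock: 2.82
tcp_pos: [0.4691, 0.3247, 0.0555]
orientation: [-0.84, -2.053, -0.446]
contact_force: [0.4, -0.2, 0.2]
grip_width: 0.0854
gripper_force: 0.0
```

```bash
python3 - <<'E'
from h import *
log();a=wgrab("w2");s=eyes.grab_frame("scene")[...,::-1]
c=cv2.resize(s[110:230,270:420],(400,320),interpolation=cv2.INTER_LINEAR)
o=np.zeros((384,800,3),np.uint8);o[:300,:400]=cv2.resize(a,(400,300));o[:320,400:]=c;cv2.imwrite("pics/w2b.png",o)
E
```

```text
t 2.82 q [-0.438  0.881  0.182  1.727 -0.968  1.358  1.149] p [0.4691 0.3247 0.0555] z [-0.579  0.579 -0.574] y [0.704 0.71  0.007] F [ 0.4 -0.2  0.2] w 0.0854 g 0.0
```

View pics/w2b.png

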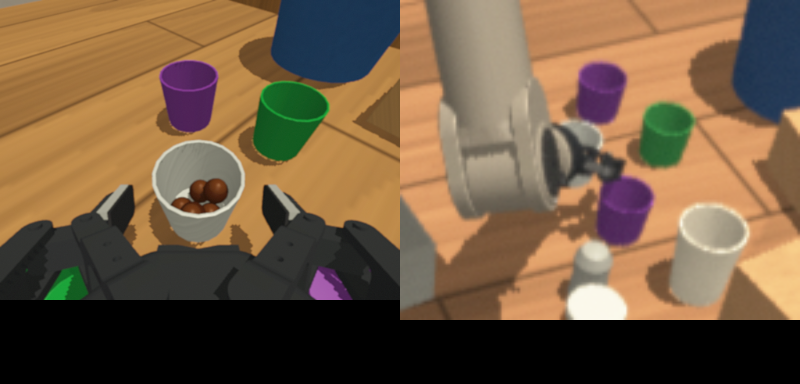

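The wrist view shows the cup centred at (198,190) between the pads. The knuckles sit over the green cup (70,285) and the purple one (330,285), so that was the contact. I'll tilt steeper and close the jaw a little before descending again.

Request:
step_arm --pt "0 0 0.008 -0.02 -0.02 0" --pt "0 0 0.008 -0.043 -0.043 0" --pt "0 0 0.008 -0.043 -0.043 0" --jaw 0.12

```text
clock: 3.17
tcp_pos: [0.4682, 0.3271, 0.061]
orientation: [-0.909, -2.232, -0.378]
contact_force: [-1.2, 1.9, 0.0]
grip_width: 0.0749
gripper_force: 0.0
```

```bash
python3 - <<'E'
from h import *
log();print("rim should be",wproj([.46,.334,.062]));a=wgrab("w3")
m=cv2.inRange(cv2.cvtColor(a,cv2.COLOR_BGR2HSV),(30,80,40),(85,255,255))
for nm,lohi in(("green",((35,80,40),(85,255,255))),("purple",((125,60,40),(165,255,255)))):
    m=cv2.inRange(cv2.cvtColor(a,cv2.COLOR_BGR2HSV),*lohi);n,l,st,c=cv2.connectedComponentsWithStats(m)
    print(nm,[(st[i].tolist()) for i in range(1,n) if st[i][4]>80])
for c in((.453,.219),(.571,.341)): print(wproj([*c,.062]))
s=eyes.grab_frame("top")[...,::-1];cv2.imwrite("pics/top2.png",s)
for nm,lohi in(("green",((40,80,40),(85,255,255))),("purple",((125,60,40),(165,255,255)))):
  for f in("top","top2"):
    m=cv2.inRange(cv2.cvtColor(cv2.imread(f"pics/{f}.png"),cv2.COLOR_BGR2HSV),*lohi);n,l,st,c=cv2.connectedComponentsWithStats(m)
    print(f,nm,[(st[i].tolist()) for i in range(1,n) if st[i][4]>60 and 80<st[i][0]<200])
E
```

```text
t 3.17 q [-0.54   0.785  0.24   1.789 -0.922  1.212  1.086] p [0.4682 0.3271 0.061 ] z [-0.489  0.491 -0.721] y [0.701 0.713 0.009] F [-1.2  1.9  0. ] w 0.0749 g 0.0
rim should be [252.33448498 232.54831787]
green [[325, 84, 107, 108, 8072], [68, 332, 61, 52, 1889]]
purple [[199, 47, 82, 102, 6365], [379, 332, 60, 52, 1862]]
[ 34.29354886 410.06403301]
[459.32185559 405.46345027]
top green [[88, 215, 27, 22, 446], [173, 218, 23, 23, 310]]
top2 green [[88, 215, 27, 22, 450]]
top purple [[130, 177, 25, 22, 368], [101, 252, 27, 23, 450]]
top2 purple [[130, 177, 24, 19, 241], [101, 252, 24, 22, 276]]
```

Request:
step_arm --pt "-0.006 0.005 -0.011 0 0 0" --pt "-0.012 0.011 -0.022 0 0 0" --pt "-0.017 0.015 -0.029 0 0 0" --pt "-0.017 0.015 -0.029 0 0 0"

```text
clock: 3.6
tcp_pos: [0.4564, 0.3339, 0.0398]
orientation: [-0.912, -2.223, -0.372]
contact_force: [-0.5, -0.8, -0.2]
grip_width: 0.0751
gripper_force: 0.0
```

Request:
step_arm --pt "0 0 0 0 0 0" --pt "0 0 0 0 0 0" --pt "0 0 0 0 0 0" --pt "0 0 0 0 0 0" --pt "0 0 0 0 0 0" --jaw 1 --squeeze 35

```text
clock: 4.02
tcp_pos: [0.4586, 0.3337, 0.0418]
orientation: [-0.913, -2.227, -0.376]
contact_force: [0.8, 0.5, -1.7]
grip_width: 0.0616
gripper_force: 37.9
```

Request:
step_arm --pt "0 0 0.03 0 0 0" --pt "0 0 0.08 0 0 0" --pt "0 0 0.14 0 0 0" --pt "0 0 0.2 0 0 0" --pt "0 0 0.25 0 0 0"

```text
clock: 4.43
tcp_pos: [0.4586, 0.3338, 0.1942]
orientation: [-0.913, -2.227, -0.377]
contact_force: [0.2, 0.1, -0.9]
grip_width: 0.0618
gripper_force: 38.2
```

```bash
python3 - <<'E'
from h import *
log();wgrab("w4")
import ik
from ik import *
o=r.get_obs();q=np.array(o["joints"]);M0=R.from_rotvec(o["orientation"]).as_matrix()
W=np.array([.522,.05,.185])
up=M0.T@[0,0,1]
az0=np.degrees(np.arctan2(M0[1,2],M0[0,2]));print("az,slant now",az0,np.degrees(np.arcsin(-M0[2,2])))
for az in(100,110,120,135):
  for s in(8,15,20):
    qq=q
    for ro in(0,60,120,150,170):
        M=tool(az,s,ro);qq,e,a=ik.ik(W+.005*M[:,2],M,qq)
    # cup axis in tool frame
    m=M@up;print(az,s,ro,qq.round(2),round(e,3),round(a,1),"mouth",m.round(2))
E
```

```text
t 4.43 q [-0.589  0.584  0.285  1.775 -0.851  1.353  0.909] p [0.4586 0.3338 0.1942] z [-0.491  0.492 -0.719] y [0.703 0.711 0.006] F [ 0.2  0.1 -0.9] w 0.0618 g 38.2
az,slant now 134.44947324809885 46.04317919380975Traceback (most recent call last):
  File "<stdin>", line 13, in <module>
AttributeError: 'function' object has no attribute 'ik'
```

```bash
cat > pour.py <<'E'
from ik import *
o=r.get_obs();q=np.array(o["joints"]);M0=R.from_rotvec(o["orientation"]).as_matrix()
W=np.array([.522,.05,.185])
up=M0.T@[0,0,1]
for az in(100,110,120,135):
  for s in(8,15,20):
    qq=q
    for ro in(0,60,120,150,170):
        M=tool(az,s,ro);qq,e,a=ik(W+.005*M[:,2],M,qq)
    m=M@up;print(az,s,ro,qq.round(2),round(e,3),round(a,1),"mouth",m.round(2))
E
python3 pour.py
```

```text
100 8 170 [ 0.04  0.92  0.36  1.79 -1.14  1.9  -1.76] 0.0 0.0 mouth [ 0.25 -0.78 -0.58]
100 15 170 [-0.09  0.9   0.54  1.81 -1.16  1.9  -1.74] 0.0 0.0 mouth [ 0.26 -0.84 -0.48]
100 20 170 [-0.18  0.89  0.66  1.82 -1.17  1.9  -1.73] 0.0 0.0 mouth [ 0.26 -0.88 -0.4 ]
110 8 170 [ 0.1   0.93  0.22  1.67 -0.98  1.9  -1.82] 0.0 0.0 mouth [ 0.38 -0.72 -0.58]
110 15 170 [-0.03  0.9   0.4   1.69 -1.01  1.9  -1.78] 0.0 0.0 mouth [ 0.4  -0.78 -0.48]
110 20 170 [-0.13  0.89  0.54  1.71 -1.03  1.9  -1.75] 0.0 0.0 mouth [ 0.41 -0.82 -0.4 ]
120 8 170 [ 0.18  0.96  0.03  1.56 -0.81  1.9  -1.9 ] 0.0 0.0 mouth [ 0.5  -0.65 -0.58]
120 15 170 [ 0.04  0.91  0.23  1.58 -0.85  1.9  -1.83] 0.0 0.0 mouth [ 0.53 -0.7  -0.48]
120 20 170 [-0.07  0.89  0.39  1.6  -0.88  1.9  -1.78] 0.0 0.0 mouth [ 0.55 -0.74 -0.4 ]
135 8 170 [ 0.37  1.06 -0.43  1.4  -0.47  1.9  -2.13] 0.0 0.0 mouth [ 0.65 -0.5  -0.58]
135 15 170 [ 0.2   0.96 -0.15  1.43 -0.55  1.9  -1.97] 0.0 0.0 mouth [ 0.69 -0.54 -0.48]
135 20 170 [ 0.07  0.91  0.06  1.45 -0.61  1.9  -1.87] 0.0 0.0 mouth [ 0.72 -0.57 -0.4 ]
```

View pics/w4.png

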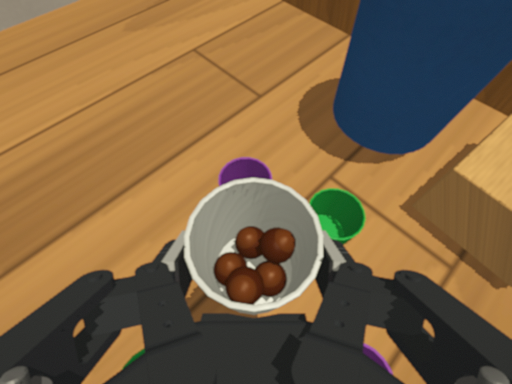

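Five nuts are in the held cup, centred at (255,245). Next I'll carry it upright to the well.

Request:
step_arm --pt "0.01 -0.045 0.005 0 0 -0.012" --pt "0.02 -0.09 0.01 0 0 -0.024" --pt "0.03 -0.14 0.01 0 0 -0.036" --pt "0.04 -0.19 0.01 0 0 -0.05" --pt "0.05 -0.233 0.01 0 0 -0.06"

```text
clock: 4.9
tcp_pos: [0.4885, 0.1917, 0.1979]
orientation: [-1.13, -2.146, -0.463]
contact_force: [0.3, -0.5, -1.8]
grip_width: 0.062
gripper_force: 38.4
```

Request:
step_arm --pt "0.01 -0.05 0 0 0 -0.012" --pt "0.02 -0.1 0 0 0 -0.024" --pt "0.035 -0.16 0 0 0 -0.036" --pt "0.055 -0.21 0 0 0 -0.05" --pt "0.055 -0.24 0 0 0 -0.062"

```text
clock: 5.32
tcp_pos: [0.5231, 0.0459, 0.1976]
orientation: [-1.35, -2.045, -0.55]
contact_force: [0.0, 0.2, -1.1]
grip_width: 0.0616
gripper_force: 38.4
```

Request:
step_arm --pt "0 0 0 0 0 0" --pt "0 0 0 0 0 0"

```text
clock: 5.48
tcp_pos: [0.5213, 0.0486, 0.1977]
orientation: [-1.345, -2.044, -0.549]
contact_force: [1.0, 0.7, -1.3]
grip_width: 0.0618
gripper_force: 38.5
```

```bash
python3 -c "from h import *;log()
o=r.get_obs();M=R.from_rotvec(o['orientation']).as_matrix();z=M[:,2];print(np.degrees(np.arctan2(z[1],z[0])),np.degrees(np.arcsin(-z[2])))"
```

```text
t 5.48 q [-0.196  0.59   0.472  1.816 -0.832  1.462  1.071] p [0.5213 0.0486 0.1977] z [-0.27   0.64  -0.719] y [0.919 0.394 0.005] F [ 1.   0.7 -1.3] w 0.0618 g 38.5
112.8979081235046 45.98399121448491
```

Request:
step_arm --pt "0 0 0 0.03 0.013 0" --pt "0 0 0 0.06 0.026 0" --pt "0 0 0 0.09 0.039 0" --pt "0 0 0 0.12 0.052 0" --pt "0 0 0 0.153 0.066 0"

```text
clock: 5.9
tcp_pos: [0.5218, 0.0513, 0.1985]
orientation: [-1.054, -1.611, -0.808]
contact_force: [0.2, -0.2, -1.5]
grip_width: 0.0616
gripper_force: 38.3
```

Request:
step_arm --pt "0 0 0 -0.015 0.034 -0.011" --pt "0 0 0 -0.029 0.069 -0.022" --pt "0 0 0 -0.044 0.103 -0.032" --pt "0 0 0 -0.058 0.138 -0.043" --pt "0 0 0 -0.073 0.172 -0.054"

```text
clock: 6.32
tcp_pos: [0.5213, 0.0519, 0.1976]
orientation: [-1.448, -1.176, -0.386]
contact_force: [-0.2, 0.1, -0.9]
grip_width: 0.0617
gripper_force: 38.4
```

```bash
python3 -c "from h import *;log()
o=r.get_obs();M=R.from_rotvec(o['orientation']).as_matrix();z=M[:,2];print(np.degrees(np.arctan2(z[1],z[0])),np.degrees(np.arcsin(-z[2])))"
```

```text
t 6.32 q [-0.02   0.853  0.39   1.71  -1.021  1.878  0.617] p [0.5213 0.0519 0.1976] z [-0.378  0.884 -0.273] y [ 0.815  0.178 -0.552] F [-0.2  0.1 -0.9] w 0.0617 g 38.4
113.16027668973405 15.850108621508527
```

Request:
step_arm --pt "0 0 0 -0.015 0.034 -0.011" --pt "0 0 0 -0.029 0.069 -0.022" --pt "0 0 0 -0.044 0.103 -0.032" --pt "0 0 0 -0.058 0.138 -0.043" --pt "0 0 0 -0.073 0.172 -0.054"

```text
clock: 6.73
tcp_pos: [0.5213, 0.0519, 0.1978]
orientation: [-1.719, -0.678, 0.037]
contact_force: [-0.1, -0.3, -1.6]
grip_width: 0.0617
gripper_force: 38.5
```

Request:
step_arm --pt "0 0 0 -0.015 0.034 -0.011" --pt "0 0 0 -0.029 0.069 -0.022" --pt "0 0 0 -0.044 0.103 -0.032" --pt "0 0 0 -0.058 0.138 -0.043" --pt "0 0 0 -0.073 0.172 -0.054"

```text
clock: 7.15
tcp_pos: [0.5213, 0.0519, 0.1978]
orientation: [-1.87, -0.131, 0.459]
contact_force: [-0.2, 1.1, -0.2]
grip_width: 0.0614
gripper_force: 38.6
```

Request:
step_arm --pt "0 0 0 -0.015 0.034 -0.011" --pt "0 0 0 -0.029 0.069 -0.022" --pt "0 0 0 -0.044 0.103 -0.032" --pt "0 0 0 -0.058 0.138 -0.043" --pt "0 0 0 -0.073 0.172 -0.054"

```text
clock: 7.57
tcp_pos: [0.5213, 0.0519, 0.1978]
orientation: [-1.893, 0.455, 0.87]
contact_force: [-0.3, 0.8, -1.0]
grip_width: 0.0618
gripper_force: 38.7
```

Request:
step_arm --pt "0 0 0 -0.015 0.034 -0.011" --pt "0 0 0 -0.029 0.069 -0.022" --pt "0 0 0 -0.044 0.103 -0.032" --pt "0 0 0 -0.058 0.138 -0.043" --pt "0 0 0 -0.073 0.172 -0.054"

```text
clock: 7.98
tcp_pos: [0.5213, 0.052, 0.1979]
orientation: [-1.773, 1.065, 1.257]
contact_force: [0.9, -0.2, -1.2]
grip_width: 0.0615
gripper_force: 38.6
```

Request:
step_arm --pt "0 0 0 0 0 0" --pt "0 0 0 0 0 0" --pt "0 0 0 0 0 0" --pt "0 0 0 0 0 0" --pt "0 0 0 0 0 0"

```text
clock: 8.4
tcp_pos: [0.5214, 0.0503, 0.1979]
orientation: [-1.775, 1.06, 1.25]
contact_force: [-0.9, 0.6, -1.9]
grip_width: 0.0617
gripper_force: 38.6
```

```bash
python3 - <<'E'
from h import *
log();a=wgrab("w5");s=eyes.grab_frame("scene")[...,::-1];t=eyes.grab_frame("top")[...,::-1];cv2.imwrite("pics/top5.png",t)
o=np.zeros((580,800,3),np.uint8);o[:300,:400]=cv2.resize(a,(400,300));o[:300,400:]=cv2.resize(s[110:260,130:330],(400,300));o[300:580,:400]=cv2.resize(t[140:280,200:400],(400,280));cv2.imwrite("pics/w5b.png",o)
E
```

```text
t 8.4 q [-0.063  0.865  0.459  1.716 -1.043  1.907 -1.793] p [0.5214 0.0503 0.1979] z [-0.373  0.885 -0.28 ] y [-0.907 -0.411 -0.09 ] F [-0.9  0.6 -1.9] w 0.0617 g 38.6
```

View pics/w5b.png

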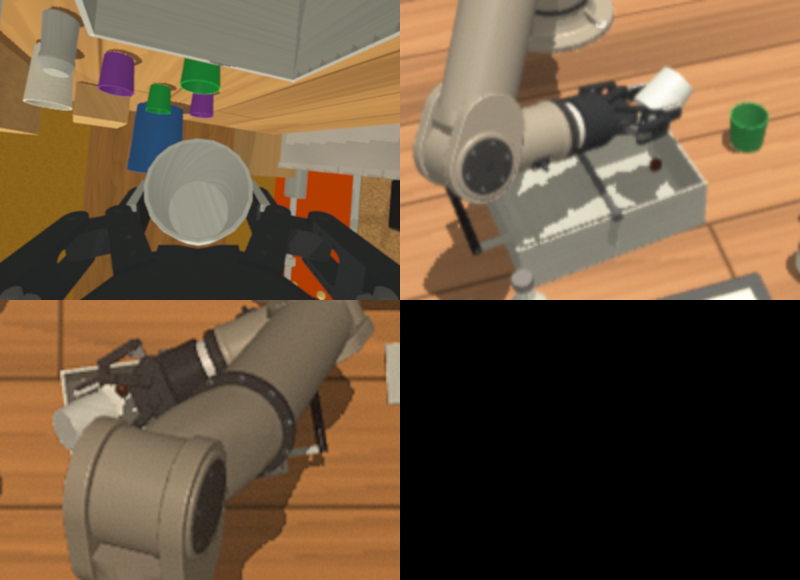

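The cup is empty in the wrist view (195,190), and a nut is visible in the well at scene (655,165). Now I'll roll back and return the cup.

Request:
step_arm --pt "0 0 0 0.015 -0.034 0.011" --pt "0 0 0 0.029 -0.069 0.022" --pt "0 0 0 0.044 -0.103 0.032" --pt "0 0 0 0.058 -0.138 0.043" --pt "0 0 0 0.073 -0.172 0.054"

```text
clock: 8.97
tcp_pos: [0.5214, 0.0499, 0.1979]
orientation: [-1.894, 0.446, 0.86]
contact_force: [-0.4, -0.5, -0.8]
grip_width: 0.0617
gripper_force: 38.6
```

Request:
step_arm --pt "0 0 0 0.015 -0.034 0.011" --pt "0 0 0 0.029 -0.069 0.022" --pt "0 0 0 0.044 -0.103 0.032" --pt "0 0 0 0.058 -0.138 0.043" --pt "0 0 0 0.073 -0.172 0.054"

```text
clock: 9.38
tcp_pos: [0.5214, 0.0499, 0.1979]
orientation: [-1.87, -0.139, 0.449]
contact_force: [0.1, -0.7, -0.7]
grip_width: 0.0617
gripper_force: 38.6
```

Request:
step_arm --pt "0 0 0 0.015 -0.034 0.011" --pt "0 0 0 0.029 -0.069 0.022" --pt "0 0 0 0.044 -0.103 0.032" --pt "0 0 0 0.058 -0.138 0.043" --pt "0 0 0 0.073 -0.172 0.054"

```text
clock: 9.8
tcp_pos: [0.5214, 0.0498, 0.1979]
orientation: [-1.718, -0.686, 0.026]
contact_force: [0.9, -0.5, -1.6]
grip_width: 0.0618
gripper_force: 38.5
```

Request:
step_arm --pt "0 0 0 0.015 -0.034 0.011" --pt "0 0 0 0.029 -0.069 0.022" --pt "0 0 0 0.044 -0.103 0.032" --pt "0 0 0 0.058 -0.138 0.043" --pt "0 0 0 0.073 -0.172 0.054"

```text
clock: 10.22
tcp_pos: [0.5213, 0.0497, 0.1978]
orientation: [-1.445, -1.184, -0.396]
contact_force: [-0.1, -0.0, -0.6]
grip_width: 0.0618
gripper_force: 38.5
```

Request:
step_arm --pt "0 0 0 0.015 -0.034 0.011" --pt "0 0 0 0.029 -0.069 0.022" --pt "0 0 0 0.044 -0.103 0.032" --pt "0 0 0 0.058 -0.138 0.043" --pt "0 0 0 0.073 -0.172 0.054"

```text
clock: 10.63
tcp_pos: [0.5213, 0.0497, 0.1978]
orientation: [-1.056, -1.617, -0.809]
contact_force: [-0.0, 0.1, -1.0]
grip_width: 0.0614
gripper_force: 38.5
```

Request:
step_arm --pt "0 0 0 -0.03 -0.013 0" --pt "0 0 0 -0.06 -0.026 0" --pt "0 0 0 -0.09 -0.039 0" --pt "0 0 0 -0.12 -0.052 0" --pt "0 0 0 -0.153 -0.066 0"

```text
clock: 11.05
tcp_pos: [0.5217, 0.0487, 0.1979]
orientation: [-1.346, -2.049, -0.547]
contact_force: [0.2, -0.1, -0.2]
grip_width: 0.0614
gripper_force: 38.6
```

Request:
step_arm --pt "-0.01 0.05 0 0 0 0.012" --pt "-0.02 0.1 0 0 0 0.024" --pt "-0.035 0.16 0 0 0 0.036" --pt "-0.055 0.21 0 0 0 0.05" --pt "-0.055 0.24 0 0 0 0.062"

```text
clock: 11.47
tcp_pos: [0.4852, 0.1976, 0.1985]
orientation: [-1.117, -2.147, -0.46]
contact_force: [0.5, 0.4, -0.5]
grip_width: 0.0615
gripper_force: 38.5
```

Request:
step_arm --pt "-0.01 0.045 -0.005 0 0 0.012" --pt "-0.02 0.09 -0.01 0 0 0.024" --pt "-0.03 0.14 -0.01 0 0 0.036" --pt "-0.04 0.19 -0.01 0 0 0.05" --pt "-0.05 0.233 -0.01 0 0 0.06"

```text
clock: 11.88
tcp_pos: [0.4577, 0.3357, 0.192]
orientation: [-0.909, -2.227, -0.375]
contact_force: [0.8, 0.4, -0.1]
grip_width: 0.0616
gripper_force: 38.5
```

Request:
step_arm --pt "0 0 0 0 0 0" --pt "0 0 0 0 0 0"

```text
clock: 12.05
tcp_pos: [0.4571, 0.3356, 0.192]
orientation: [-0.907, -2.227, -0.375]
contact_force: [-1.1, -1.0, -1.1]
grip_width: 0.0615
gripper_force: 38.5
```

```bash
python3 -c "
from h import *
log();wgrab('w6')
M=R.from_rotvec(r.get_obs()['orientation']).as_matrix();M0=R.from_rotvec([-.913,-2.227,-.376]).as_matrix();print('turn needed (pi units)',(R.from_matrix(M0@M.T).as_rotvec()/np.pi).round(4))"
```

```text
t 12.05 q [-0.186  0.588 -0.275  1.745 -0.608  1.201  0.692] p [0.4571 0.3356 0.192 ] z [-0.494  0.49  -0.718] y [0.7   0.714 0.006] F [-1.1 -1.  -1.1] w 0.0615 g 38.5
turn needed (pi units) [ 0.0001 -0.0002 -0.0004]
```

Request:
step_arm --pt "0 0 -0.06 0 0 0" --pt "0 0 -0.12 0 0 0" --pt "0 0 -0.18 0 0 0" --pt "0 0 -0.225 0 0 0" --pt "0 0 -0.24 0 0 0"

```text
clock: 12.52
tcp_pos: [0.4573, 0.3304, 0.0436]
orientation: [-0.918, -2.222, -0.37]
contact_force: [-0.7, -0.7, -1.1]
grip_width: 0.0612
gripper_force: 38.5
```

Request:
step_arm --pt "0 0 -0.004 0 0 0" --pt "0 0 -0.008 0 0 0" --pt "0 0 -0.008 0 0 0"

```text
clock: 12.77
tcp_pos: [0.4595, 0.3338, 0.0442]
orientation: [-0.913, -2.228, -0.378]
contact_force: [-0.3, -0.6, -0.5]
grip_width: 0.0617
gripper_force: 38.5
```

Request:
step_arm --pt "0 0 -0.004 0 0 0" --pt "0 0 -0.004 0 0 0" --pt "0 0 -0.004 0 0 0"

```text
clock: 13.02
tcp_pos: [0.4589, 0.3341, 0.0416]
orientation: [-0.912, -2.228, -0.377]
contact_force: [0.3, -0.0, 0.9]
grip_width: 0.0616
gripper_force: 38.6
```

Request:
step_arm --pt "0 0 0 0 0 0" --pt "0 0 0 0 0 0" --pt "0 0 0 0 0 0" --pt "0 0 0 0 0 0" --jaw 0.12

```text
clock: 13.35
tcp_pos: [0.4584, 0.3339, 0.0408]
orientation: [-0.912, -2.226, -0.376]
contact_force: [-0.2, -0.0, -0.8]
grip_width: 0.0748
gripper_force: 0.0
```

Request:
step_arm --pt "0.01 -0.01 0.015 0 0 0" --pt "0.03 -0.03 0.045 0 0 0" --pt "0.06 -0.06 0.09 0 0 0" --pt "0.09 -0.09 0.135 0 0 0" --pt "0.13 -0.13 0.2 0 0 0"

```text
clock: 13.77
tcp_pos: [0.5319, 0.2592, 0.1544]
orientation: [-0.912, -2.226, -0.374]
contact_force: [0.7, -0.0, -1.8]
grip_width: 0.0751
gripper_force: 0.0
```

Request:
step_arm --pt "0 -0.03 0.05 0 0 0" --pt "0 -0.06 0.1 0 0 0" --pt "0 -0.1 0.15 0 0 0" --pt "0 -0.15 0.2 0 0 0" --pt "0 -0.15 0.2 0 0 0"

```text
clock: 14.18
tcp_pos: [0.5354, 0.1638, 0.2788]
orientation: [-0.924, -2.233, -0.381]
contact_force: [0.7, -0.9, 0.2]
grip_width: 0.0751
gripper_force: 0.0
```

```bash
python3 - <<'E'
from h import *
log();a=wgrab("w7");s=eyes.grab_frame("scene")[...,::-1];t=eyes.grab_frame("top")[...,::-1];cv2.imwrite("pics/top7.png",t)
o=np.zeros((600,800,3),np.uint8);o[:300,:400]=cv2.resize(a,(400,300));o[:300,400:]=cv2.resize(s[110:260,150:350],(400,300));o[300:,:400]=cv2.resize(t[140:290,80:280],(400,300));o[300:,400:]=cv2.resize(t[140:290,220:420],(400,300));cv2.imwrite("pics/w7b.png",o)
E
```

```text
t 14.18 q [ 0.015  0.549 -0.174  1.565 -0.507  1.529  0.784] p [0.5354 0.1638 0.2788] z [-0.481  0.493 -0.725] y [0.709 0.705 0.01 ] F [ 0.7 -0.9  0.2] w 0.0751 g 0.0
```

View pics/w7b.png

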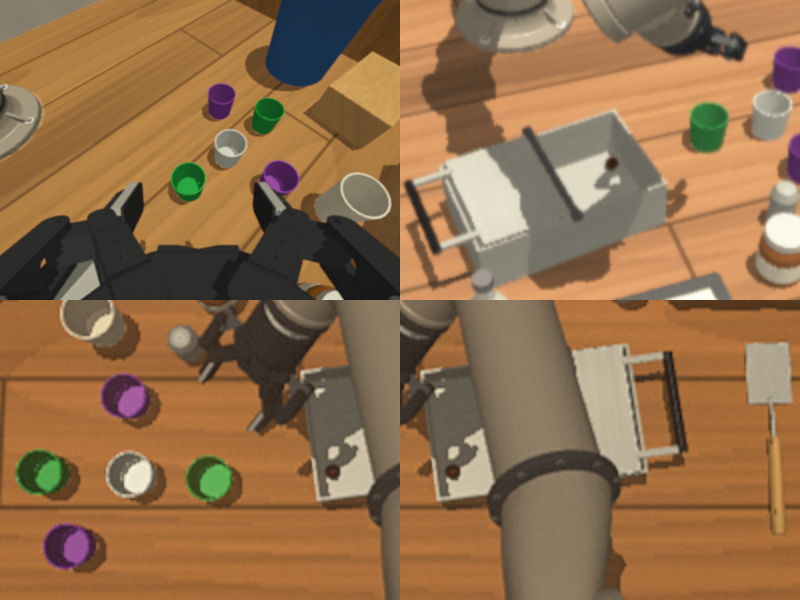

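The cup is upright and empty at its old spot: bottom-left panel (132,475). A nut is visible in the well at (332,470) in the same panel. Next I'll plan the bar grasp and swing.

```bash
cat > bar.py <<'E'
from ik import *
a=np.radians(7.7);u=np.array([np.cos(a),np.sin(a),0]);v=np.array([-np.sin(a),np.cos(a),0]);H=np.array([.532,-.060,.096]);Z=np.array([0,0,1.])
def barpt(th): return H+.195*(-np.cos(th)*v+np.sin(th)*Z)
def btool(beta,flip=1): # beta: tilt from straight down, + = pointing to +v (body outside)
    z=-np.cos(beta)*Z+np.sin(beta)*v; x=flip*u; return np.c_[x,np.cross(z,x),z]
if __name__=="__main__":
    o=r.get_obs();q0=np.array(o["joints"])
    for flip in(1,-1):
      for b0,b1 in((45,-45),(30,-60),(30,-30),(0,0),(20,-20)):
        q=q0.copy();worst=0;out=[]
        for i,th in enumerate(np.linspace(0,np.pi/2,7)):
            M=btool(np.radians(b0+(b1-b0)*i/6),flip);q,e,an=ik(barpt(th)+.005*M[:,2],M,q);worst=max(worst,e);out.append(q.round(2))
        print(flip,b0,b1,"worst",round(worst,4),out[0],out[3],out[-1],round(an,1))
E
python3 bar.py; tail -1 log.jsonl | cut -c1-120
```

```text
1 45 -45 worst 0.0 [ 0.37  0.91  0.34  1.43 -0.72  1.57 -0.47] [-0.23  0.39  0.61  1.82 -0.26  1.01 -0.94] [-1.03  0.37  0.81  1.99  0.63  1.01 -2.05] 0.0
1 30 -60 worst 0.0 [ 0.22  0.79  0.44  1.58 -0.67  1.33 -0.49] [-0.55  0.4   0.85  1.92 -0.08  0.83 -1.14] [-1.4   0.8   1.33  2.03  0.37  0.85 -1.86] 0.0
1 30 -30 worst 0.0 [ 0.22  0.79  0.44  1.58 -0.67  1.33 -0.49] [-0.27  0.41  0.66  1.82 -0.29  1.02 -0.92] [-0.94  0.28  0.81  1.96  0.38  0.98 -1.79] 0.0
1 0 0 worst 0.0 [-0.22  0.67  0.75  1.86 -0.6   0.85 -0.6 ] [-0.43  0.47  0.89  1.81 -0.42  1.05 -0.8 ] [-0.76  0.31  0.95  1.86 -0.28  1.11 -1.13] 0.0
1 20 -20 worst 0.0 [ 0.1   0.72  0.51  1.68 -0.64  1.17 -0.52] [-0.31  0.42  0.71  1.82 -0.32  1.02 -0.89] [-0.87  0.26  0.83  1.93  0.19  0.98 -1.59] 0.0
-1 45 -45 worst 0.0 [ 0.78  0.9  -0.34  1.45 -0.31  1.39  2.35] [ 0.45  0.34 -0.24  1.82  0.1   0.99  1.89] [-0.15  0.3  -0.26  1.98  0.91  1.24  0.83] 0.0
-1 30 -60 worst 0.0 [ 0.71  0.75 -0.29  1.6  -0.22  1.17  2.3 ] [ 0.25  0.29 -0.14  1.92  0.37  0.88  1.61] [-0.34  0.4  -0.14  2.    1.08  1.38  0.64] 0.0
-1 30 -30 worst 0.0 [ 0.71  0.75 -0.29  1.6  -0.22  1.17  2.3 ] [ 0.43  0.34 -0.21  1.82  0.09  0.99  1.9 ] [-0.02  0.23 -0.26  1.95  0.66  1.11  1.1 ] 0.0
-1 0 0 worst 0.0 [ 0.45  0.54 -0.15  1.87  0.11  0.74  1.96] [ 0.41  0.34 -0.19  1.82  0.08  0.99  1.9 ] [ 0.26  0.21 -0.27  1.87  0.06  1.07  1.68] 0.0
-1 20 -20 worst 0.0 [ 0.64  0.67 -0.25  1.69 -0.14  1.02  2.23] [ 0.42  0.34 -0.2   1.82  0.08  0.99  1.9 ] [ 0.07  0.2  -0.26  1.93  0.46  1.06  1.29] 0.0
[[0.015411394257067284, 0.5488523961170263, -0.17392709008290305, 1.565211082360597, -0.5068522393371507, 1.529272282481
```

```bash
python3 - <<'E'
from bar import *
o=r.get_obs();M=R.from_rotvec(o["orientation"]).as_matrix();T=btool(np.pi/4,-1)
rv=R.from_matrix(T@M.T).as_rotvec();print("turn deg",np.degrees(np.linalg.norm(rv)),(rv/np.pi).round(4))
p=barpt(0)-.12*T[:,2];print("pre",p,"shift",((p-o["tcp_pos"])/.6).round(3))
q=np.array(o["joints"])
for i in range(1,6):
    Mi=R.from_rotvec(rv*i/5).as_matrix()@M;x=o["tcp_pos"]+(p-o["tcp_pos"])*i/5;q,e,a=ik(x,Mi,q);print(q.round(2),round(e,4),Mi[:,2].round(2))
E
```

```text
turn deg 67.15883972488227 [ 0.1513 -0.2966  0.1683]
pre [ 0.56949641 -0.33732944  0.18085281] shift [ 0.063 -0.846 -0.155]
[ 0.15  0.56 -0.17  1.6  -0.41  1.52  1.11] 0.0 [-0.41  0.51 -0.76]
[ 0.32  0.58 -0.17  1.6  -0.38  1.49  1.46] 0.0 [-0.32  0.55 -0.77]
[ 0.49  0.64 -0.19  1.53 -0.36  1.5   1.79] 0.0 [-0.24  0.59 -0.77]
[ 0.65  0.75 -0.22  1.39 -0.34  1.56  2.09] 0.0 [-0.16  0.64 -0.75]
[ 0.78  0.91 -0.26  1.15 -0.32  1.68  2.34] 0.0 [-0.09  0.7  -0.71]
```

Request:
step_arm --pt "0.004 -0.056 0 0.01 -0.02 0.011" --pt "0.008 -0.112 0 0.02 -0.04 0.022" --pt "0.012 -0.168 0 0.03 -0.06 0.034" --pt "0.016 -0.224 0 0.04 -0.08 0.045" --pt "0.02 -0.28 0 0.05 -0.099 0.056"

```text
clock: 14.75
tcp_pos: [0.543, 0.0027, 0.2721]
orientation: [-0.594, -2.494, -0.637]
contact_force: [-0.3, 0.3, 0.4]
grip_width: 0.0752
gripper_force: 0.0
```

Request:
step_arm --pt "0.004 -0.056 0 0.01 -0.02 0.011" --pt "0.008 -0.112 0 0.02 -0.04 0.022" --pt "0.012 -0.168 0 0.03 -0.06 0.034" --pt "0.016 -0.224 0 0.04 -0.08 0.045" --pt "0.02 -0.28 0 0.05 -0.099 0.056"

```text
clock: 15.17
tcp_pos: [0.5555, -0.1653, 0.2721]
orientation: [-0.228, -2.707, -0.907]
contact_force: [0.1, -0.4, 0.2]
grip_width: 0.0752
gripper_force: 0.0
```

Request:
step_arm --pt "0.004 -0.056 -0.02 0.01 -0.02 0.011" --pt "0.008 -0.112 -0.05 0.02 -0.04 0.022" --pt "0.012 -0.168 -0.08 0.03 -0.06 0.034" --pt "0.016 -0.224 -0.11 0.04 -0.08 0.045" --pt "0.022 -0.286 -0.14 0.05 -0.099 0.056"

```text
clock: 15.58
tcp_pos: [0.5692, -0.3362, 0.1873]
orientation: [0.197, -2.851, -1.182]
contact_force: [1.6, -0.1, 0.6]
grip_width: 0.0754
gripper_force: 0.0
```

Request:
step_arm --pt "0 0 0 0 0 0" --pt "0 0 0 0 0 0" --jaw 0.5

```text
clock: 15.75
tcp_pos: [0.5671, -0.3384, 0.1839]
orientation: [0.181, -2.847, -1.181]
contact_force: [0.4, 0.1, 0.1]
grip_width: 0.0529
gripper_force: 0.0
```

```bash
cat > chk.py <<'E'
from bar import *
log();o=r.get_obs();M=R.from_rotvec(o["orientation"]).as_matrix();T=btool(np.pi/4,-1)
print("turn left",(R.from_matrix(T@M.T).as_rotvec()/np.pi).round(4),"to grasp (m)",(barpt(0)+.005*T[:,2]-o["tcp_pos"]).round(4))
E
python3 - <<'E'
exec(open("chk.py").read())
w=wgrab("w8");t=eyes.grab_frame("top")[...,::-1];cv2.imwrite("pics/top8.png",t)
print("bar ends px exp",wproj(barpt(0)+.07*u),wproj(barpt(0)-.07*u))
hs=cv2.cvtColor(t,cv2.COLOR_BGR2HSV);o=np.zeros((600,800,3),np.uint8);o[:300,:400]=cv2.resize(w,(400,300));o[:300,400:]=cv2.resize(t[150:255,225:365],(400,300));s=eyes.grab_frame("scene")[...,::-1];o[300:,:400]=cv2.resize(s[150:270,140:300],(400,300));cv2.imwrite("pics/w8b.png",o)
E
```

```text
t 15.75 q [ 0.797  0.861 -0.221  1.239 -0.387  1.621  2.395] p [ 0.5671 -0.3384  0.1839] z [-0.095  0.702 -0.706] y [-0.088  0.701  0.708] F [0.4 0.1 0.1] w 0.0529 g 0.0
turn left [-0.0002 -0.0016  0.0016] to grasp (m) [-0.0095  0.0887 -0.0915]
bar ends px exp [247.0424955  259.35578016] [246.27302708 117.21002854]
```

View pics/w8b.png

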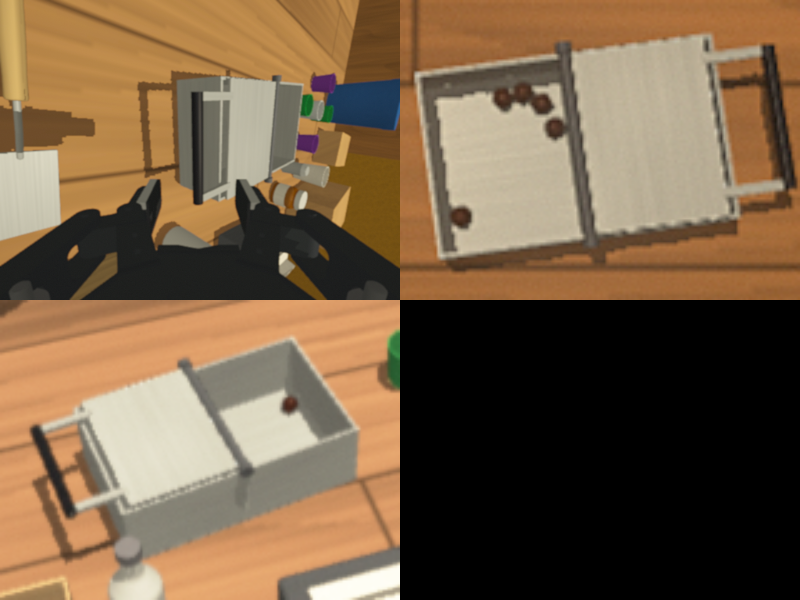

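All five nuts are in the open well: top panel (502,98), (522,92), (541,103), (555,128), (460,216). The bar in the wrist view is at about (252,118..260) full-scale, against 247 expected. I'll measure that offset.

```bash
python3 - <<'E'
from bar import *
w=cv2.imread("pics/w8.png");g=w.max(2)
for y in(135,160,185,210,235):
    xs=np.nonzero(g[y,235:268]<70)[0]+235;print(y,xs.min(),xs.max(),wray((xs.mean()+0.0,y),.096).round(4))
o=r.get_obs();print(o["tcp_pos"])
E
```

```text
135 245 259 [ 0.5039 -0.2529  0.096 ]
160 246 259 [ 0.5268 -0.249   0.096 ]
185 246 259 [ 0.551  -0.2457  0.096 ]
210 246 259 [ 0.5764 -0.2419  0.096 ]
235 247 259 [ 0.6033 -0.237   0.096 ]
[ 0.56997752 -0.33462926  0.18928549]
```

```bash
python3 - <<'E'
from bar import *
from h import *
L=[]
for i in range(8):
    p=r.get_obs()["tcp_pos"];w=eyes.grab_frame("wrist");g=w.max(2);row=[]
    for y in(150,185,220):
        xs=np.nonzero(g[y,235:268]<70)[0]+235;row.append(xs.mean())
    L.append([*p,*row]);
L=np.array(L);print(L.round(4))
E
```

```text
[[ 5.700000e-01 -3.346000e-01  1.893000e-01  2.460000e+02  2.460000e+02
   2.465000e+02]
 [ 5.701000e-01 -3.347000e-01  1.900000e-01  2.452500e+02  2.460000e+02
   2.460000e+02]
 [ 5.701000e-01 -3.349000e-01  1.903000e-01  2.454615e+02  2.460000e+02
   2.465000e+02]
 [ 5.699000e-01 -3.353000e-01  1.904000e-01  2.460000e+02  2.460000e+02
   2.465000e+02]
 [ 5.697000e-01 -3.356000e-01  1.903000e-01  2.455455e+02  2.455455e+02
   2.470000e+02]
 [ 5.695000e-01 -3.361000e-01  1.902000e-01  2.464615e+02  2.470000e+02
   2.475000e+02]
 [ 5.693000e-01 -3.363000e-01  1.900000e-01  2.470000e+02  2.470000e+02
   2.480000e+02]
 [ 5.692000e-01 -3.366000e-01  1.898000e-01  2.465455e+02  2.465455e+02
   2.480000e+02]]
```

The bar sits where predicted once the arm settles. Moving in.

Request:
step_arm --pt "-0.004 0.03 -0.045 0 0 0" --pt "-0.008 0.065 -0.083 0 0 0" --pt "-0.012 0.1 -0.118 0 0 0" --pt "-0.016 0.125 -0.143 0 0 0" --pt "-0.019 0.145 -0.163 0 0 0"

```text
clock: 16.72
tcp_pos: [0.5568, -0.248, 0.0902]
orientation: [0.191, -2.851, -1.177]
contact_force: [-0.2, 1.0, -0.1]
grip_width: 0.0427
gripper_force: 0.0
```

Request:
step_arm --pt "0 0 0 0 0 0" --pt "0 0 0 0 0 0" --pt "0 0 0 0 0 0" --pt "0 0 0 0 0 0" --pt "0 0 0 0 0 0"

```text
clock: 17.13
tcp_pos: [0.5581, -0.2516, 0.0921]
orientation: [0.189, -2.856, -1.174]
contact_force: [0.4, -0.4, 0.2]
grip_width: 0.0427
gripper_force: 0.0
```

```bash
python3 chk.py
```

```text
t 17.13 q [ 0.751  0.868 -0.253  1.469 -0.406  1.361  2.434] p [ 0.5581 -0.2516  0.0921] z [-0.09   0.697 -0.711] y [-0.094  0.705  0.703] F [ 0.4 -0.4  0.2] w 0.0427 g 0.0
turn left [0.0017 0.0009 0.0011] to grasp (m) [-0.0004  0.0018  0.0004]
```

Request:
step_arm --pt "0 0 0 0 0 0" --pt "0 0 0 0 0 0" --pt "0 0 0 0 0 0" --pt "0 0 0 0 0 0" --pt "0 0 0 0 0 0" --jaw 1 --squeeze 60

```text
clock: 17.55
tcp_pos: [0.5576, -0.2491, 0.0934]
orientation: [0.192, -2.851, -1.18]
contact_force: [-3.1, 0.8, 10.5]
grip_width: 0.0121
gripper_force: 58.5
```

```bash
python3 - <<'E'
exec(open("chk.py").read())
# per-step table of rows: 15 deg per call relative shifts and turns, offset keeps current grip
p0=o["tcp_pos"];c=p0-H
for th in range(0,90,15):
    A=lambda d:R.from_rotvec(-u*np.radians(d)).apply(c)
    print(th,[((A(th+d)-A(th))/.6).round(4).tolist() for d in(3,6,9,12,15)])
print("turn per 3deg",(-u*3/180).round(5),"held",p0)
E
```

```text
t 17.55 q [ 0.75   0.867 -0.255  1.471 -0.407  1.364  2.434] p [ 0.5576 -0.2491  0.0934] z [-0.093  0.7   -0.708] y [-0.095  0.701  0.707] F [-3.1  0.8 10.5] w 0.0121 g 58.5
turn left [0.0001 0.0005 0.0002] to grasp (m) [ 0.0001 -0.0006 -0.0009]
0 [[-0.0, 0.0002, 0.0167], [-0.0002, 0.0013, 0.0333], [-0.0004, 0.0032, 0.0498], [-0.0008, 0.006, 0.0662], [-0.0013, 0.0096, 0.0825]]
15 [[-0.0006, 0.0045, 0.016], [-0.0013, 0.0098, 0.0318], [-0.0021, 0.0159, 0.0473], [-0.0031, 0.0228, 0.0624], [-0.0041, 0.0304, 0.0772]]
30 [[-0.0011, 0.0084, 0.0143], [-0.0024, 0.0176, 0.0282], [-0.0037, 0.0274, 0.0415], [-0.0051, 0.038, 0.0543], [-0.0067, 0.0492, 0.0666]]
45 [[-0.0016, 0.0118, 0.0116], [-0.0033, 0.0242, 0.0226], [-0.005, 0.0372, 0.0329], [-0.0068, 0.0506, 0.0426], [-0.0087, 0.0646, 0.0515]]
60 [[-0.0019, 0.0144, 0.0081], [-0.0039, 0.0292, 0.0155], [-0.006, 0.0443, 0.0221], [-0.0081, 0.0598, 0.0279], [-0.0102, 0.0756, 0.0328]]
75 [[-0.0022, 0.016, 0.0041], [-0.0044, 0.0322, 0.0074], [-0.0066, 0.0485, 0.0098], [-0.0088, 0.0649, 0.0113], [-0.011, 0.0814, 0.012]]
turn per 3deg [-0.01652 -0.00223 -0.     ] held [ 0.55756653 -0.2491191   0.09335333]
```

Request:
step_arm --pt "0 0 0.0167 -0.0165 -0.0022 0" --pt "0 0.0013 0.0333 -0.033 -0.0045 0" --pt "-0.0004 0.0032 0.0498 -0.0496 -0.0067 0" --pt "-0.0008 0.006 0.0662 -0.0661 -0.0089 0" --pt "-0.0013 0.0096 0.0825 -0.0826 -0.0112 0"

```text
clock: 17.97
tcp_pos: [0.5568, -0.2438, 0.1413]
orientation: [0.2, -2.999, -0.795]
contact_force: [1.9, 1.4, -2.4]
grip_width: 0.0121
gripper_force: 59.4
```

Request:
step_arm --pt "-0.0006 0.0045 0.016 -0.0165 -0.0022 0" --pt "-0.0013 0.0098 0.0318 -0.033 -0.0045 0" --pt "-0.0021 0.0159 0.0473 -0.0496 -0.0067 0" --pt "-0.0031 0.0228 0.0624 -0.0661 -0.0089 0" --pt "-0.0041 0.0304 0.0772 -0.0826 -0.0112 0"

```text
clock: 18.38
tcp_pos: [0.5544, -0.2261, 0.1879]
orientation: [0.206, -3.095, -0.397]
contact_force: [0.1, 0.5, -1.7]
grip_width: 0.0122
gripper_force: 59.6
```

```bash
cat > chk2.py <<'E'
from bar import *
log();o=r.get_obs();M=R.from_rotvec(o["orientation"]).as_matrix();g=o["tcp_pos"]-.005*M[:,2]-H
print("grip angle",np.degrees(np.arctan2(g[2],-g@v)),"radius",np.hypot(g[2],g@v),"along",g@u,"tool beta",np.degrees(np.arctan2(M[:,2]@v,-M[2,2])),"mom",np.round(o["moment"],2))
E
python3 chk2.py
```

```text
t 18.38 q [ 0.513  0.493 -0.157  1.696 -0.17   1.086  2.163] p [ 0.5544 -0.2261  0.1879] z [-0.031  0.251 -0.968] y [-0.129  0.959  0.252] F [ 0.1  0.5 -1.7] w 0.0122 g 59.6
grip angle 29.821689803793593 radius 0.19458828704979045 along -6.552846442214497e-05 tool beta 14.619886873345111 mom [-0.14 -0.05 -0.01]
```

Request:
step_arm --pt "-0.0011 0.0084 0.0143 -0.0165 -0.0022 0" --pt "-0.0024 0.0176 0.0282 -0.033 -0.0045 0" --pt "-0.0037 0.0274 0.0415 -0.0496 -0.0067 0" --pt "-0.0051 0.038 0.0543 -0.0661 -0.0089 0" --pt "-0.0067 0.0492 0.0666 -0.0826 -0.0112 0"

```text
clock: 18.8
tcp_pos: [0.5504, -0.1971, 0.2283]
orientation: [-0.208, 3.13, -0.011]
contact_force: [0.4, -1.7, -0.1]
grip_width: 0.0122
gripper_force: 59.7
```

Request:
step_arm --pt "-0.0016 0.0118 0.0116 -0.0165 -0.0022 0" --pt "-0.0033 0.0242 0.0226 -0.033 -0.0045 0" --pt "-0.005 0.0372 0.0329 -0.0496 -0.0067 0" --pt "-0.0068 0.0506 0.0426 -0.0661 -0.0089 0" --pt "-0.0087 0.0646 0.0515 -0.0826 -0.0112 0"

```text
clock: 19.22
tcp_pos: [0.5453, -0.1586, 0.2598]
orientation: [-0.205, 3.084, -0.419]
contact_force: [-1.6, -2.4, 3.7]
grip_width: 0.012
gripper_force: 60.0
```

Request:
step_arm --pt "-0.0019 0.0144 0.0081 -0.0165 -0.0022 0" --pt "-0.0039 0.0292 0.0155 -0.033 -0.0045 0" --pt "-0.006 0.0443 0.0221 -0.0496 -0.0067 0" --pt "-0.0081 0.0598 0.0279 -0.0661 -0.0089 0" --pt "-0.0102 0.0756 0.0328 -0.0826 -0.0112 0"

```text
clock: 19.63
tcp_pos: [0.5391, -0.1135, 0.2802]
orientation: [-0.197, 2.986, -0.815]
contact_force: [-3.6, -2.7, 8.3]
grip_width: 0.0122
gripper_force: 60.3
```

```bash
python3 chk2.py
```

```text
t 19.63 q [-0.126  0.233 -0.092  1.931  0.626  1.111  1.163] p [ 0.5391 -0.1135  0.2802] z [ 0.072 -0.503 -0.861] y [-0.112  0.854 -0.508] F [-3.6 -2.7  8.3] w 0.0122 g 60.3
grip angle 74.75398577073956 radius 0.19540107243548133 along -0.0001238050519625596 tool beta -30.544470154171396 mom [-0.36  0.72 -0.31]
```

Request:
step_arm --pt "-0.0022 0.016 0.0041 -0.0165 -0.0022 0" --pt "-0.0044 0.0322 0.0074 -0.033 -0.0045 0" --pt "-0.0066 0.0485 0.0098 -0.0496 -0.0067 0" --pt "-0.0088 0.0649 0.0113 -0.0661 -0.0089 0" --pt "-0.011 0.0814 0.012 -0.0826 -0.0112 0"

```text
clock: 20.05
tcp_pos: [0.5325, -0.0642, 0.2883]
orientation: [-0.186, 2.839, -1.193]
contact_force: [-5.7, -0.2, 13.1]
grip_width: 0.0118
gripper_force: 60.6
```

Request:
step_arm --pt "0 0 0 0 0 0" --pt "0 0 0 0 0 0" --pt "0 0 0 0 0 0" --pt "0 0 0 0 0 0" --pt "0 0 0 0 0 0"

```text
clock: 20.47
tcp_pos: [0.5325, -0.0646, 0.2882]
orientation: [-0.187, 2.841, -1.19]
contact_force: [-7.5, 0.1, 18.0]
grip_width: 0.0123
gripper_force: 61.1
```

```bash
python3 chk2.py; python3 - <<'E'
from h import *
w=wgrab("w9");s=eyes.grab_frame("scene")[...,::-1].copy();t=eyes.grab_frame("top")[...,::-1]
cv2.imwrite("pics/scene9.png",s);cv2.imwrite("pics/top9.png",t)
o=np.zeros((600,800,3),np.uint8);o[:300,:400]=cv2.resize(w,(400,300));o[:300,400:]=cv2.resize(t[140:260,210:370],(400,300));o[300:,:400]=cv2.resize(s[60:240,140:380],(400,300));o[300:,400:]=cv2.resize(s[80:260,100:340],(400,300))
o[300:,400:]=cv2.resize(t[100:280,80:320],(400,300));cv2.imwrite("pics/w9b.png",o)
E
```

```text
t 20.47 q [-0.317  0.296 -0.124  1.957  0.821  1.305  0.862] p [ 0.5325 -0.0646  0.2882] z [ 0.098 -0.706 -0.701] y [-0.09   0.695 -0.713] F [-7.5  0.1 18. ] w 0.0123 g 61.1
grip angle 89.6824469001529 radius 0.19571104675005996 along -0.00015246646778433704 tool beta -45.47905640167606 mom [-1.43  0.71 -0.7 ]
```

View pics/w9b.png

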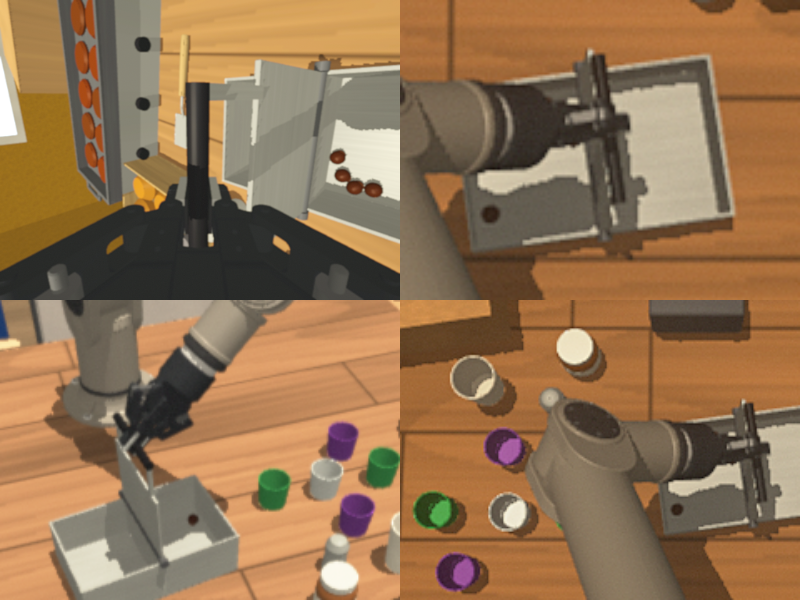

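The cover stands upright at wrist (290,140) and bottom-left (140,490), held by the bar. All nuts are in the well, the cup is upright at bottom-right (508,513), and the bystanders are untouched. I'll ease the 18 N vertical preload slightly.

Request:
step_arm --pt "0 0 0.0015 0 0 0" --pt "0 0 0.0015 0 0 0" --pt "0 0 0.0015 0 0 0" --pt "0 0 0.0015 0 0 0" --pt "0 0 0.0015 0 0 0"

```text
clock: 21.03
tcp_pos: [0.5324, -0.0643, 0.2883]
orientation: [-0.188, 2.842, -1.188]
contact_force: [-4.6, 0.7, 12.5]
grip_width: 0.012
gripper_force: 60.8
```

```bash
python3 chk2.py; python3 - <<'E'
from bar import *
# side check: hinge vs bar ends in scene picture
for n,p in(("hinge-",H-.088*u),("hinge+",H+.088*u),("bar-",barpt(np.pi/2)-.07*u),("bar+",barpt(np.pi/2)+.07*u)): print(n,proj("top",p).round(1),proj("scene",p).round(1))
t=cv2.imread("pics/top9.png").max(2)
for y in range(160,232,4): print(y,(np.nonzero(t[y,276:306]<60)[0]+276).tolist())
E
```

```text
t 21.03 q [-0.317  0.295 -0.124  1.956  0.82   1.305  0.864] p [ 0.5324 -0.0643  0.2883] z [ 0.098 -0.705 -0.702] y [-0.091  0.696 -0.712] F [-4.6  0.7 12.5] w 0.012 g 60.8
grip angle 89.78984042067287 radius 0.19577812746733478 along -0.00016307810529322887 tool beta -45.39809923596438 mom [-0.75  0.63 -0.53]
hinge- [291.3 231.3] [214.  177.5]
hinge+ [282.2 167.8] [237.  216.5]
bar- [295.8 219.8] [210.3 129.3]
bar+ [287.3 161. ] [230.6 160.1]
160 []
164 [287, 290, 291]
168 [287, 288, 291]
172 [288, 289, 292]
176 [289, 292, 293]
180 [292, 293]
184 [276, 277, 278, 294, 295]
188 [292, 293, 294, 295, 296, 297, 298, 299, 300]
192 [276, 277, 278, 279, 280, 281, 282, 283, 284, 285, 286, 287, 289, 290, 291, 292, 293, 294, 295, 296]
196 [276, 277, 278, 279, 280, 281, 282, 283, 292, 293, 294, 295, 296]
200 [292, 293, 294, 295, 296]
204 [293, 296, 297]
208 [286, 294, 297]
212 [294, 297, 298]
216 [287, 295, 298, 299]
220 [295, 296, 299]
224 []
228 []
```

```bash
python3 -c "from h import *;print(r.hand_in())"
```

```text
the job is handed in; nothing more can be done
None
```

The job is handed in, verdict not shown: all five chestnuts are in the open well, the empty cup stands upright where it was, and the arm still holds the cover by its bar at about 90°; on the first reach for the cup the open gripper pressed with about 28 N, probably on a neighbouring cup, none of which looked moved afterwards.

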